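# Slacken the belt grinder for its new belt and hold it slack

## Task

Get the flat-mounted belt grinder ready for its new belt. Pull the clip-on cap off the tension wheel and lay it flat, knob up, in the aluminium parts tray; then push the sprung tension arm back by its handle, past the click of its ratchet practically to its stop, and finish while still holding it there, with the hand and not the pawl carrying the spring, because on the pawl alone the arm sits too far forward to slip a belt on. Leave the wrench, the spray can and the tube offcut where they are.

Things in the scene. Friction and masses are not known exactly. Their poses are not given: they have to be found in the camera images.
- grinder: belt grinder bolted flat to the bench, no belt: grey 300 x 330 x 12 mm base plate, belt wheels standing on it. Origin on the bench surface; at yaw 0 x away from robot, y left. In its frame the plate covers x -65..235, y -140..190 mm, a work rest juts to x 292. Drive wheel (100 mm) at (125, 130) mm, platen wheels at (195, -100), (195, 20). Except cap and handle nothing is above 98 mm
- pivot_axis (a point): vertical pivot axis of the tension arm, at grinder (20, 120) mm, 22 mm above the bench; the post is 80 mm high with a torsion spring round it. The arm is a flat steel bar 28 mm wide, 16 to 28 mm above the bench, swinging level. At rest it points from here to grinder -y, leaning 0.35 rad towards -x; at its rear stop 0.15 rad towards +x
- tension_arm (a joint): arm angle, rad: 0 at rest on the front stop, grows counter-clockwise from above as the handle is pushed away from the robot; rear stop 0.50. Spring 2.0 Nm at 0, 3.0 at 0.50: 9 to 13 N at the handle, 1 to 2 N more as the pawl climbs its tooth (0.1 to 0.3). It clicks at about 0.37; let go after that, the arm falls back to rest on the pawl at about 0.34. Held as wanted: over 0.43
- pawl (a joint): angle in rad of the ratchet pawl, a 50 mm steel strut beside the pivot: 0 resting low, up to about 0.12 as it climbs the tooth of the arm's quadrant, near 0 again once clicked behind the tooth
- handle: upright handle at the arm's free end, 225 mm from pivot_axis: round black rubber grip (turns on its post) 24 mm in diameter, 50 to 125 mm above the bench. Origin at its foot on the bar, 28 mm above the bench. At rest at grinder (-57, -91) mm, at the rear stop at (54, -102) mm. Nearest is the tension wheel, 46 mm clear (40 mm to the cap)
- handle_mid (a point): point on the handle's axis, 95 mm above the bench (30 mm below its top)
- wheel_cap: round grey clip-on cap on the tension wheel (64 mm wheel, 135 mm from pivot_axis along the bar): dish 76 mm in diameter, 30 mm high, 90 g or so; ribbed knob 26 mm in diameter, 30 mm high on top. Origin at the centre of its lower rim, z up, 74 mm above the bench on the wheel. Spring balls hold it: a straight upward pull of about 5 to 9 N frees it; 26 mm of lift clears wheel and axle
- cap_knob (a point): point on the cap's axis inside the knob: 50 mm above the lower rim, 10 mm below the knob's top
- tray: open aluminium parts tray, 200 x 150 mm, 26 mm high, walls and floor 3 mm; fixed. Origin on the bench under its centre, long side along its x. Stands to the left or right of the grinder's front
- tube_offcut: bystander: 150 mm piece of 50 mm square steel tube lying on the bench on the side where the tray is not; origin under its centre
- wrench: bystander: 170 mm steel wrench lying on the bench beyond, to one side
- spray_can: bystander: upright can, 66 mm in diameter, 190 mm high, beyond, on the other side
Not all that is in view belongs to the job. Of the things that look like the wheel_cap, the largest one is meant.

How it is judged:
By the outcome, as a careful person would: the job done as asked, in the order asked, and still so for the second after the job is handed in, while the arm keeps its last pose, push and grip.
It also fails if it takes over 56 s, if anything falls off the work surface, if the arm or the gripper's body presses on something with over 40 N, if the wrist force passes 120 N, or if a joint passes its speed limit or range.

## Robot

A 6-joint arm with a two-finger parallel gripper is mounted at the origin on the work surface. World frame = base frame: x ahead of the robot, y to its left, z up, the work surface at z = 0. Lengths are in m, angles in degrees, forces in N, time in s.
With the tool pointing down it reaches from about 0.325 to 0.775 m from the base axis. Payload 5.5 kg.
Tool frame: the origin (TCP) lies midway between the tips of the shut fingers; the grasp point (between the pads) lies 19 mm behind it; x points along the fingers, z is the direction in which the jaws open and shut, and the axes are right-handed (so a half turn about x gives the same grasp; the last joint's range is limited). The gripper opens to 88 mm and grips with 3 to 60 N. Pads are 20 mm wide; open, the fingers measure 115 mm over their backs; the gripper's body (75 mm by 178 mm) begins 61 mm behind the grasp point.
Start: joints at [60.636, 5.22, 70.514, -0, 104.267, -3.249], TCP at [0.264, 0.539, 0.223] pointing down, gripper open.
Joint ranges: [-164.24, 164.24], [-49.07, 125.15], [9.68, 141.18], [-86.29, 266.29], [3.28, 154.24], [-151.56, 151.56]. Speed limits (degrees/s): [147.25, 147.25, 172.46, 180, 180, 180].

## Interface

Orientations are given as [roll, pitch, yaw] about the fixed x, y, z axes, in that order (R = Rz(yaw) Ry(pitch) Rx(roll)).
In Python, from rig import * gives the robot as it stands.
- The arm moves only by the shell command python3 -m jog 'ROWS' [FORCE]. ROWS is JSON, a list of rows, each an object with "grip": the gripper's target within -1 to 1 (shut at 1, half-way at 0, fully open at -1); "slide": the shift along the tool's x, y, z in units of 25 mm (1.0 is 25 mm), a list of three; "twist": the turn, a rotation vector about the tool's x, y, z in units of 6 degrees (1.0 is 6 degrees), a list of three. A call has exactly 8 rows; each row is the pose to reach, as a shift and turn from the pose commanded when the call began, along the tool's axes at that moment; what a row does not reach only later rows make up. A row lasts 1/12 s, in which the tool goes at most 41.7 mm and 7.16 degrees, less where a joint would pass 70% of its speed; a pose out of reach is approached as far as the arm can. A call with a gripper value outside its range is refused whole. The fingers move at their own pace and stop on an object; FORCE is the grip in N (left out, the last holds). Time passes only in rows, so rows that repeat a pose let the fingers close, or fill a call up. It gives the time, the measured TCP pose, the force and the opening at its end, in the units of the state.
- read_state(): the state, without advancing time (a new reading comes with each control period).
- get_image(name): name is "side" or "top"; returns the picture (480x640x3 uint8, blue, green, red); there is no depth.
- get_calibration(name): a dict with "fx", "fy", "cx", "cy" (pixels), "D" ([k1, k2, p1, p2, k3] as OpenCV has them; the pictures are not rectified), "pose" (4x4, takes a point from camera to world coordinates). Camera axes: x right, y down, z forward; pixel columns grow to the right and rows downward; lengths in m; the calibration is good to about 2 mm. A picture is of the moment at which its call begins. get_calibration takes no time and is no camera call.
- finish_job(): hands the job in, once; it reports no verdict.
The state is a dict: "time_s": time; "joint_positions": joint angles; "qd": joint speeds; "tau": joint torques, N m; "eef_pos": TCP position; "tool_rot": TCP orientation; "ft_force": force on the tool from outside, world axes, zero at the start; "wrist_torque": the same for the moment, N m; "grip_width": opening from 0.0 (shut) to 1.0 (fully open).
Only numpy, scipy, OpenCV 4.12 (cv2) and the standard library are available. Lean on these libraries where they do the work, as an engineer would, in place of code of your own. Each camera call takes 0.05 s, during which the arm holds its last target.

## Working session

There is one attempt and no reset: what is moved stays moved. The work goes in short steps, Python scripts to look and compute and a shell command to move; the robot and the scene stay as the last step left them, time stands still between calls to the robot, and variables do not carry over. Pictures are saved under pics/ and viewed, and the job is handed in when it is done.

```bash
mkdir -p pics; ls
python3 - <<'E'
from rig import *
import cv2,numpy as np
s=read_state(); print(s)
for n in("side","top"):
    cv2.imwrite(f"pics/{n}0.png",get_image(n)); c=get_calibration(n); print(n,{k:np.round(v,4).tolist() for k,v in c.items()})
E
```

```text
pics
{'time_s': 0.0, 'joint_positions': array([ 6.06352107e+01,  5.26367407e+00,  7.05813583e+01, -6.78904803e-04,
        1.04266413e+02, -3.25055066e+00]), 'qd': array([-0.04404105, -0.0508267 , -0.02133426, -0.002187  ,  0.09207384,
        0.0135389 ]), 'tau': array([-1.46166105e-03, -4.46461737e+01, -4.06439030e+01,  6.94957352e-02,
        2.95425032e-02, -1.46906277e-04]), 'eef_pos': array([0.26397592, 0.53848315, 0.22150611]), 'tool_rot': array([ 177.08788271,   89.88855241, -119.02652263]), 'ft_force': array([-0.14763297,  0.56852498, -0.0766248 ]), 'wrist_torque': array([-0.05369431,  0.03758644,  0.01488121]), 'grip_width': 1.0000867648500555}
side {'fx': 487.9383, 'fy': 487.9383, 'cx': 319.0652, 'cy': 235.6603, 'D': [-0.029, 0.0, 0.0, 0.0, 0.0], 'pose': [[0.8134, -0.4091, 0.4136, 0.1367], [-0.5816, -0.5595, 0.5905, -0.6247], [-0.0102, -0.7208, -0.693, 0.8232], [0.0, 0.0, 0.0, 1.0]]}
top {'fx': 550.5454, 'fy': 550.5454, 'cx': 317.0764, 'cy': 242.1454, 'D': [-0.1119, 0.0, 0.0, 0.0, 0.0], 'pose': [[0.0095, -0.9836, 0.1803, 0.3016], [-0.9998, -0.0061, 0.0197, -0.0142], [-0.0183, -0.1804, -0.9834, 1.5172], [0.0, 0.0, 0.0, 1.0]]}
```

View pics/side0.png

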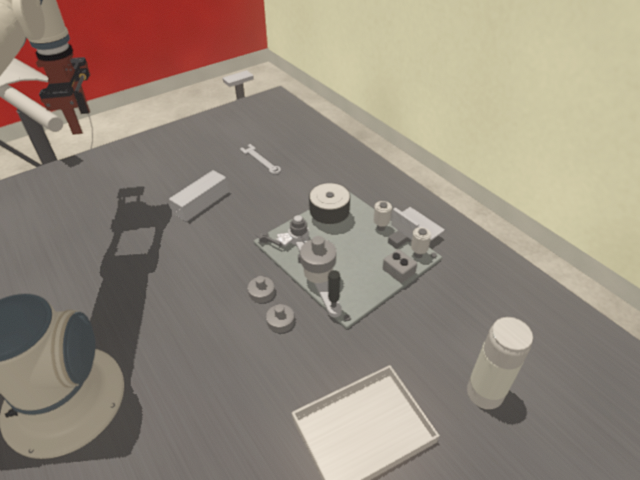

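View pics/top0.png

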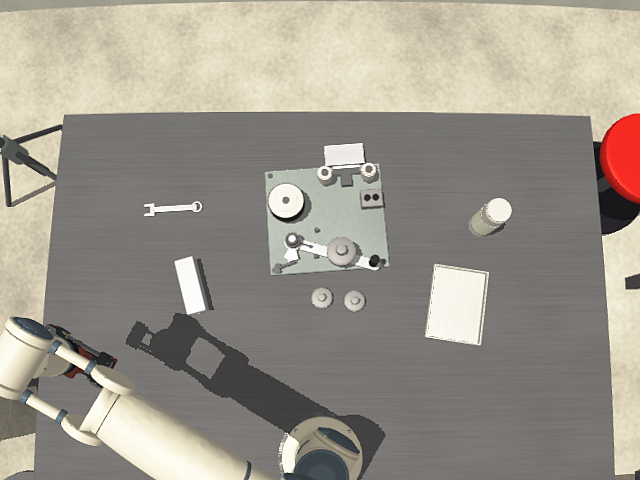

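Cap-like things in the top view are at (342,251), on the tension wheel, and at (322,298) and (355,300), loose on the bench. The one at (342,251) is the largest and sits on the arm's wheel, so it fits. I'll confirm it in enlarged crops.

Run:
```python
import cv2,numpy as np
a=cv2.imread("pics/top0.png")[150:320,255:395]; b=cv2.imread("pics/side0.png")[170:340,240:450]
a=cv2.resize(a,None,fx=3.5,fy=3.5,interpolation=3);cv2.imwrite("pics/c_top.png",a)
b=cv2.resize(b,None,fx=3.5,fy=3.5,interpolation=3);cv2.imwrite("pics/c_side.png",b)
t=cv2.resize(cv2.imread("pics/top0.png")[240:370,410:510],None,fx=4,fy=4,interpolation=3);cv2.imwrite("pics/c_tray.png",t)
```

```text
(no output)
```

View pics/c_top.png

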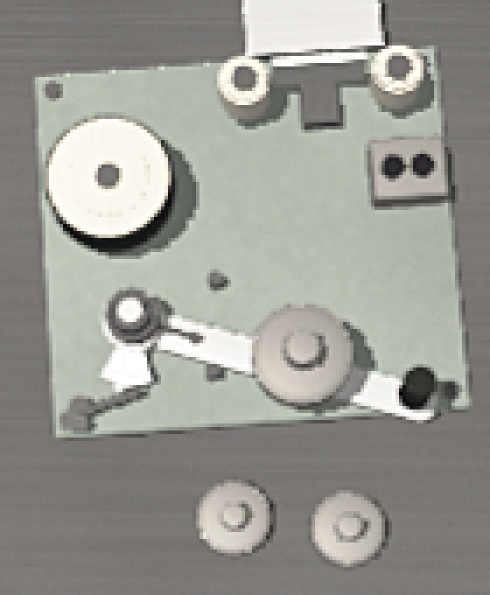

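View pics/c_side.png

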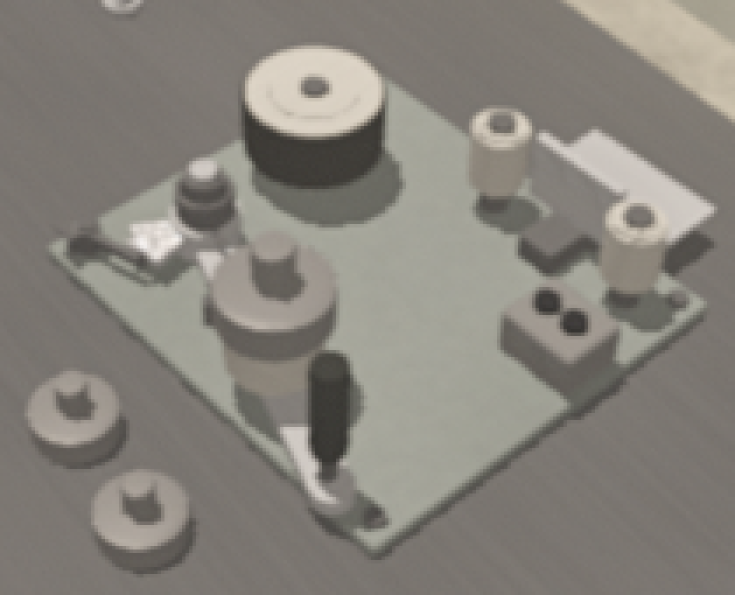

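View pics/c_tray.png

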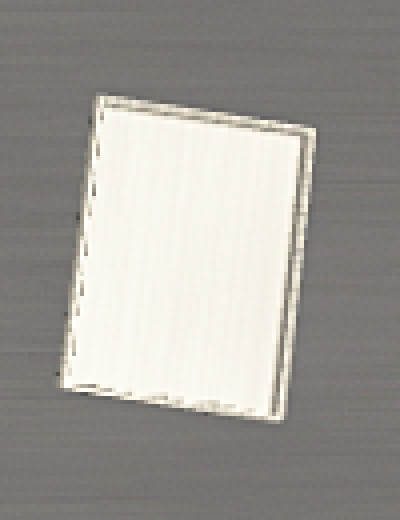

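Both crops confirm it: the large cap, with its knob at about (342,249) top and (318,240) side, sits on the tension wheel. The two loose ones are smaller decoys. The tray is to the right and the handle's top is at (373.5,261). Next I'll fit the poses.

```bash
cat > h.py <<'E'
from rig import *
import cv2,numpy as np
from scipy.optimize import least_squares
from scipy.spatial.transform import Rotation as R
def proj(n,P):
    c=get_calibration(n);T=np.linalg.inv(c["pose"]);K=np.array([[c["fx"],0,c["cx"]],[0,c["fy"],c["cy"]],[0,0,1.]])
    return cv2.projectPoints(np.atleast_2d(P).astype(float),cv2.Rodrigues(T[:3,:3])[0],T[:3,3],K,np.array(c["D"]))[0][:,0]
def ray(n,px,z):
    c=get_calibration(n);K=np.array([[c["fx"],0,c["cx"]],[0,c["fy"],c["cy"]],[0,0,1.]])
    u=cv2.undistortPoints(np.array([[px]],float),K,np.array(c["D"]))[0,0]
    T=np.array(c["pose"]);d=T[:3,:3]@[u[0],u[1],1];o=T[:3,3]
    return (o+d*(z-o[2])/d[2])[:2]
def tri(pt,ps):
    return least_squares(lambda P:np.r_[proj("top",P)[0]-pt,proj("side",P)[0]-ps],[.5,0,.1]).x
def g2w(p,q):
    x,y,a=p;q=np.atleast_2d(q)
    return np.c_[x+np.cos(a)*q[:,0]-np.sin(a)*q[:,1],y+np.sin(a)*q[:,0]+np.cos(a)*q[:,1],q[:,2]]
E
python3 - <<'E'
from h import *
ct=lambda u,v:np.array([255+u/3.5,150+v/3.5]); cs=lambda u,v:np.array([240+u/3.5,170+v/3.5]); cr=lambda u,v:np.array([410+u/4,240+v/4])
obs=[("top",ct(35,77),(.235,.190)),("top",ct(435,47),(.235,-.14)),("top",ct(468,407),(-.065,-.14)),("top",ct(57,437),(-.065,.19)),
("side",cs(375,555),(-.065,-.14)),("side",cs(50,247),(-.065,.19)),("side",cs(705,305),(.235,-.14))]
f=lambda p:np.concatenate([proj(n,g2w(p,[*q,.012]))[0]-m for n,m,q in obs])
r=least_squares(f,[.5,0,0]);g=r.x;print("grinder",g[:2],np.degrees(g[2]),np.round(r.fun,1))
np.save("g.npy",g)
piv=np.array([.02,.12])
def arm(th,d,z): a=-np.pi/2-.35+th; return g2w(g,[*(piv+d*np.array([np.cos(a),np.sin(a)])),z])[0]
print("pivot",g2w(g,[.02,.12,.022]),"knobtop model",arm(0,.135,.134),"handle model",arm(0,.225,.125),"h stop",arm(.5,.225,.095))
for nm,t,s,z in(("knob",ct(305,347),cs(275,245),.134),("handle",ct(417,386),cs(330,360),.125)):
    print(nm,"top",ray("top",t,z),"side",ray("side",s,z),"tri",tri(t,s))
T=[cr(97,95),cr(316,128),cr(284,420),cr(62,386)]
C=np.array([ray("top",p,.026) for p in T]);print("tray corners",C,"centre",C.mean(0),[np.linalg.norm(C[i]-C[(i+1)%4]) for i in range(4)])
print("decoys",ray("top",(322,297),.04),ray("top",(355,299),.04),"can",ray("top",(498,209),.19),ray("top",(482,228),0))
s=read_state();print(R.from_euler("xyz",s["tool_rot"],degrees=True).as_matrix().round(3))
E
```

```text
grinder [ 0.56346741 -0.0394755 ] 4.648293959067293 [-0.7 -0.6  0.1 -0.5  0.8  0.4 -1.2  0.6 -0.2 -0.3 -1.4  0.3  2.1  0.2]
pivot [[0.57367694 0.0817506  0.022     ]] knobtop model [ 0.53781499 -0.04839901  0.134     ] handle model [ 0.51390702 -0.13516542  0.125     ] h stop [ 0.62521898 -0.13726634  0.095     ]
knob top [ 0.53743939 -0.05044573] side [ 0.5397982  -0.04717502] tri [ 0.5371392  -0.0505246   0.13809053]
handle top [ 0.51060798 -0.13247087] side [ 0.51712498 -0.13049027] tri [ 0.51271962 -0.13345438  0.12995511]
tray corners [[ 0.5168064  -0.30570197]
 [ 0.49463799 -0.45660877]
 [ 0.29687654 -0.42719481]
 [ 0.3196035  -0.27740355]] centre [ 0.40698111 -0.36672727] [np.float64(0.15252639618238995), np.float64(0.19993691893639215), np.float64(0.15150556468708112), np.float64(0.1992229529152125)]
decoys [0.4229205  0.00084177] [ 0.41819185 -0.08760591] can [ 0.63177844 -0.43830686] [ 0.62329629 -0.44997037]
[[-0.001 -0.898  0.44 ]
 [-0.002  0.44   0.898]
 [-1.     0.    -0.002]]
```

```bash
cat >> h.py <<'E'
def plan(P,yaw=None):
    "slide/twist units to bring measured TCP to P, tool down, jaw axis at world yaw deg"
    s=read_state();M=R.from_euler("xyz",s["tool_rot"],degrees=True)
    d=M.inv().apply(np.array(P)-s["eef_pos"])/.025
    Mz=M.as_matrix()[:,2]
    y0=np.degrees(np.arctan2(Mz[1],Mz[0]));yaw=y0 if yaw is None else yaw
    z=np.array([np.cos(np.radians(yaw)),np.sin(np.radians(yaw)),0]);x=np.array([0,0,-1.]);y=np.cross(z,x)
    T=R.from_matrix(np.c_[x,y,z]);tw=(M.inv()*T).as_rotvec(degrees=True)/6
    print("t",round(s["time_s"],2),"pos",s["eef_pos"].round(4),"yaw",y0.round(1),"F",s["ft_force"].round(1),"grip",round(s["grip_width"],3),"q",s["joint_positions"].round(0))
    print("slide",d.round(3),"twist",tw.round(2))
E
python3 -c "
from h import *
plan([.538,-.049,.235],-15.5)"
```

```text
t 0.1 pos [0.264  0.5385 0.2216] yaw 63.9 F [-0.6  0.3  0.5] grip 1.0 q [ 61.   5.  71.   0. 104.  -3.]
slide [ -0.509 -20.187 -16.278] twist [ 1.323e+01 -1.000e-02  1.000e-02]
```

```bash
python3 -m jog '[{"grip":0,"slide":[-0.5,-1.3,-1.05],"twist":[0.8,0,0]},{"grip":0,"slide":[-0.5,-2.6,-2.1],"twist":[1.7,0,0]},{"grip":0,"slide":[-0.5,-3.8,-3.1],"twist":[2.5,0,0]},{"grip":0,"slide":[-0.5,-5.0,-4.1],"twist":[3.3,0,0]},{"grip":0,"slide":[-0.5,-6.3,-5.1],"twist":[4.1,0,0]},{"grip":0,"slide":[-0.5,-7.6,-6.1],"twist":[5.0,0,0]},{"grip":0,"slide":[-0.5,-8.8,-7.1],"twist":[5.8,0,0]},{"grip":0,"slide":[-0.5,-10.0,-8.1],"twist":[6.6,0,0]}]' 20
python3 -c "
from h import *
plan([.538,-.049,.235],-15.5)"
```

```text
time_s: 0.77
eef_pos: [0.3997, 0.245, 0.2347]
tool_rot: [-174.4, 90.0, -150.3]
ft_force: [0.3, -0.5, -1.0]
grip_width: 0.503
t 0.77 pos [0.3997 0.245  0.2347] yaw 24.1 F [ 0.3 -0.5 -1. ] grip 0.503 q [ 27. -15.  88.  -0. 107.   3.]
slide [-1.0000e-02 -1.2994e+01  2.6000e-01] twist [ 6.59 -0.    0.  ]
```

```bash
python3 -m jog '[{"grip":0,"slide":[0,-1.6,0.03],"twist":[0.8,0,0]},{"grip":0,"slide":[0,-3.2,0.06],"twist":[1.6,0,0]},{"grip":0,"slide":[0,-4.8,0.1],"twist":[2.5,0,0]},{"grip":0,"slide":[0,-6.5,0.13],"twist":[3.3,0,0]},{"grip":0,"slide":[0,-8.1,0.16],"twist":[4.1,0,0]},{"grip":0,"slide":[0,-9.7,0.2],"twist":[5.0,0,0]},{"grip":0,"slide":[0,-11.4,0.23],"twist":[5.8,0,0]},{"grip":0,"slide":[0,-13.0,0.26],"twist":[6.6,0,0]}]'
python3 - <<'E'
from h import *
plan([.538,-.049,.111],-15.5)
a=get_image("side");cv2.imwrite("pics/s1.png",cv2.resize(a[100:340,200:450],None,fx=2.4,fy=2.4))
E
```

```text
time_s: 1.43
eef_pos: [0.5394, -0.0488, 0.2347]
tool_rot: [179.8, 90.0, 164.2]
ft_force: [-0.3, 0.3, 1.4]
grip_width: 0.502
t 1.43 pos [ 0.5394 -0.0488  0.2347] yaw -15.6 F [-0.3  0.3  1.4] grip 0.502 q [ -9.  -4.  78.   0. 105.   7.]
slide [ 4.949 -0.022 -0.048] twist [-0.01 -0.   -0.  ]
```

View pics/s1.png

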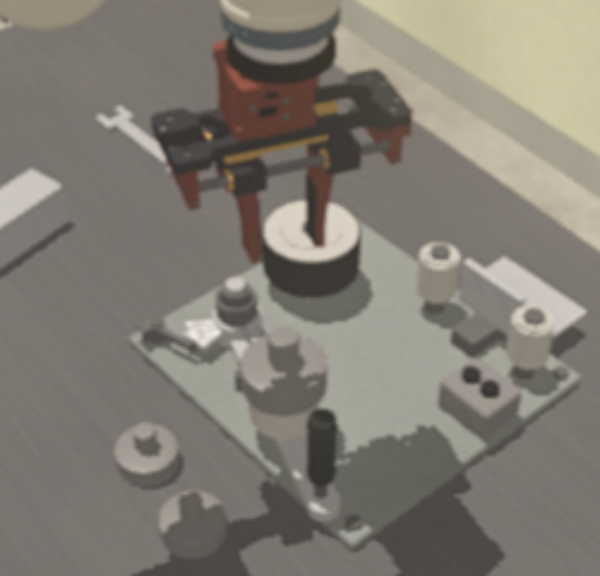

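The half-open fingers, tips near (250,250) and (318,240), straddle the knob at (285,340) and are centred above it. Going down and closing.

```bash
python3 -m jog '[{"grip":0,"slide":[0.7,0,0],"twist":[0,0,0]},{"grip":0,"slide":[1.5,0,0],"twist":[0,0,0]},{"grip":0,"slide":[2.3,0,0],"twist":[0,0,0]},{"grip":0,"slide":[3.1,0,-0.05],"twist":[0,0,0]},{"grip":0,"slide":[3.8,0,-0.05],"twist":[0,0,0]},{"grip":0,"slide":[4.4,0,-0.05],"twist":[0,0,0]},{"grip":0,"slide":[4.8,0,-0.05],"twist":[0,0,0]},{"grip":0,"slide":[4.95,0,-0.05],"twist":[0,0,0]}]'
python3 -m jog '[{"grip":0,"slide":[0,0,0],"twist":[0,0,0]},{"grip":0.5,"slide":[0,0,0],"twist":[0,0,0]},{"grip":1,"slide":[0,0,0],"twist":[0,0,0]},{"grip":1,"slide":[0,0,0],"twist":[0,0,0]},{"grip":1,"slide":[0,0,0],"twist":[0,0,0]},{"grip":1,"slide":[0,0,0],"twist":[0,0,0]},{"grip":1,"slide":[0,0,0],"twist":[0,0,0]},{"grip":1,"slide":[0,0,0],"twist":[0,0,0]}]' 35
```

```text
time_s: 2.15
eef_pos: [0.5367, -0.046, 0.109]
tool_rot: [-172.8, 89.8, 171.9]
ft_force: [-0.6, 0.3, -0.6]
grip_width: 0.494
time_s: 2.82
eef_pos: [0.5385, -0.0465, 0.1126]
tool_rot: [6.4, 89.9, -8.9]
ft_force: [0.6, -0.1, 6.4]
grip_width: 0.292
```

```bash
python3 -m jog '[{"grip":1,"slide":[-0.15,0,0],"twist":[0,0,0]},{"grip":1,"slide":[-0.3,0,0],"twist":[0,0,0]},{"grip":1,"slide":[-0.5,0,0],"twist":[0,0,0]},{"grip":1,"slide":[-0.8,0,0],"twist":[0,0,0]},{"grip":1,"slide":[-1.2,0,0],"twist":[0,0,0]},{"grip":1,"slide":[-1.6,0,0],"twist":[0,0,0]},{"grip":1,"slide":[-2.0,0,0],"twist":[0,0,0]},{"grip":1,"slide":[-2.4,0,0],"twist":[0,0,0]}]'
python3 - <<'E'
from h import *
plan([.407,-.367,.2],-98)
a=get_image("side");cv2.imwrite("pics/s2.png",cv2.resize(a[100:340,200:450],None,fx=2.4,fy=2.4))
E
```

```text
time_s: 3.48
eef_pos: [0.5379, -0.0464, 0.1731]
tool_rot: [5.6, 89.9, -9.7]
ft_force: [0.7, 0.0, -0.8]
grip_width: 0.288
t 3.48 pos [ 0.5379 -0.0464  0.1731] yaw -15.3 F [ 0.7  0.  -0.8] grip 0.288 q [-9. -4. 85. -0. 99.  7.]
slide [ -1.077 -13.753  -1.663] twist [ 1.378e+01  1.000e-02 -1.000e-02]
```

View pics/s2.png

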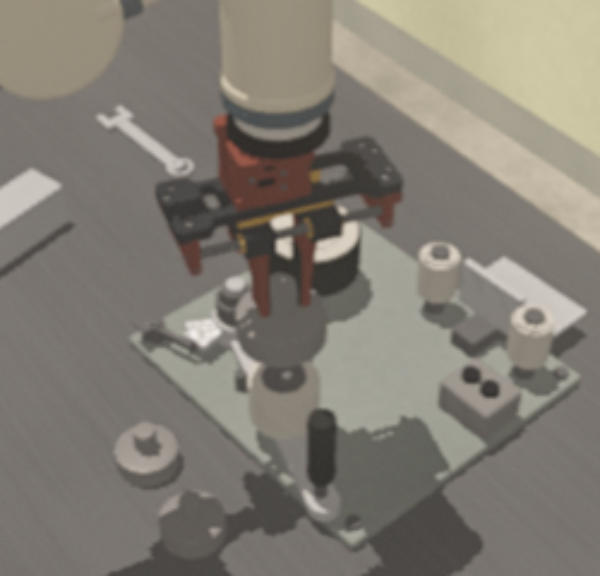

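The cap is off: it hangs in the fingers at about (283,320) and the bare wheel shows at (285,400). I'll raise it to clear the handle and carry it to the tray.

```bash
python3 -m jog '[{"grip":1,"slide":[-0.8,0,0],"twist":[0,0,0]},{"grip":1,"slide":[-1.7,-0.4,0],"twist":[0,0,0]},{"grip":1,"slide":[-2.1,-1.5,-0.2],"twist":[0,0,0]},{"grip":1,"slide":[-2.1,-3.0,-0.4],"twist":[0,0,0]},{"grip":1,"slide":[-2.1,-4.5,-0.6],"twist":[0,0,0]},{"grip":1,"slide":[-2.1,-6.0,-0.75],"twist":[0,0,0]},{"grip":1,"slide":[-2.1,-7.5,-0.9],"twist":[0,0,0]},{"grip":1,"slide":[-2.1,-9,-1.1],"twist":[0,0,0]}]'
python3 -c "
from h import *
plan([.407,-.367,.1])"
```

```text
time_s: 4.2
eef_pos: [0.4511, -0.2575, 0.2245]
tool_rot: [-13.4, 89.9, -28.6]
ft_force: [1.6, -0.3, -0.6]
grip_width: 0.288
t 4.2 pos [ 0.4511 -0.2575  0.2245] yaw -15.3 F [ 1.6 -0.3 -0.6] grip 0.288 q [-33.  -7.  83.   0. 105. -18.]
slide [ 4.981 -4.688 -0.549] twist [-0.    0.01  0.  ]
```

```bash
python3 -m jog '[{"grip":1,"slide":[0,-1.2,-0.1],"twist":[0,0,0]},{"grip":1,"slide":[0.3,-2.5,-0.3],"twist":[0,0,0]},{"grip":1,"slide":[1.0,-3.7,-0.4],"twist":[0,0,0]},{"grip":1,"slide":[2.0,-4.5,-0.5],"twist":[0,0,0]},{"grip":1,"slide":[3.2,-4.7,-0.55],"twist":[0,0,0]},{"grip":1,"slide":[4.3,-4.7,-0.55],"twist":[0,0,0]},{"grip":1,"slide":[5,-4.7,-0.55],"twist":[0,0,0]},{"grip":1,"slide":[5,-4.7,-0.55],"twist":[0,0,0]}]'
python3 - <<'E'
from h import *
plan([.407,-.367,.043])
a=get_image("side");cv2.imwrite("pics/s3.png",cv2.resize(a[250:480,220:480],None,fx=2.4,fy=2.4))
E
```

```text
time_s: 4.87
eef_pos: [0.4056, -0.3642, 0.0939]
tool_rot: [149.8, 89.5, 134.4]
ft_force: [-0.2, 0.2, -1.3]
grip_width: 0.287
t 4.87 pos [ 0.4056 -0.3642  0.0939] yaw -15.4 F [-0.2  0.2 -1.3] grip 0.287 q [-46.  -2.  91.   0.  92. -30.]
slide [ 2.036 -0.1    0.098] twist [-0.   -0.07 -0.04]
```

View pics/s3.png

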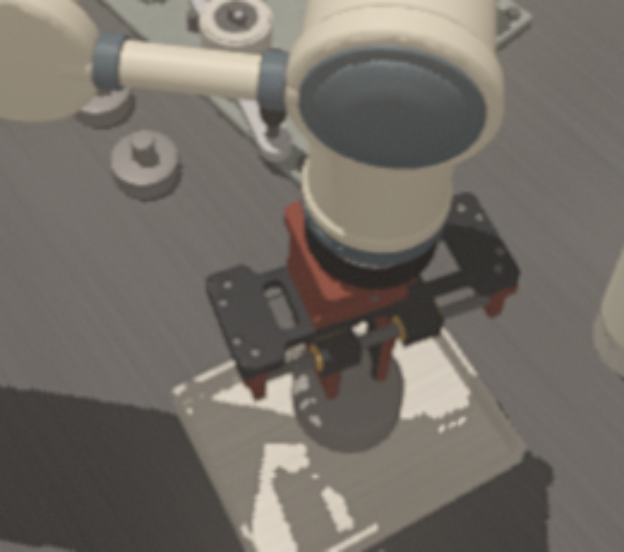

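The cap hangs level over the middle of the tray, at about (350,400) in the crop. Lowering.

```bash
python3 -m jog '[{"grip":1,"slide":[0.3,0,0],"twist":[0,0,0]},{"grip":1,"slide":[0.7,0,0],"twist":[0,0,0]},{"grip":1,"slide":[1.1,0,0],"twist":[0,0,0]},{"grip":1,"slide":[1.5,0,0],"twist":[0,0,0]},{"grip":1,"slide":[1.8,0,0],"twist":[0,0,0]},{"grip":1,"slide":[2.0,0,0],"twist":[0,0,0]},{"grip":1,"slide":[2.1,0,0],"twist":[0,0,0]},{"grip":1,"slide":[2.1,0,0],"twist":[0,0,0]}]'
```

```text
time_s: 5.58
eef_pos: [0.4073, -0.3655, 0.0455]
tool_rot: [150.2, 89.9, 134.9]
ft_force: [0.2, 0.3, -0.9]
grip_width: 0.292
```

```bash
python3 -m jog '[{"grip":1,"slide":[0.0,0,0],"twist":[0,0,0]},{"grip":1,"slide":[0,0,0],"twist":[0,0,0]},{"grip":1,"slide":[0.05,0,0],"twist":[0,0,0]},{"grip":1,"slide":[0.05,0,0],"twist":[0,0,0]},{"grip":1,"slide":[0.1,0,0],"twist":[0,0,0]},{"grip":1,"slide":[0.1,0,0],"twist":[0,0,0]},{"grip":1,"slide":[0.1,0,0],"twist":[0,0,0]},{"grip":1,"slide":[0.1,0,0],"twist":[0,0,0]}]'
```

```text
time_s: 6.25
eef_pos: [0.4076, -0.3658, 0.0439]
tool_rot: [122.4, 90.0, 107.1]
ft_force: [1.4, 0.1, -1.2]
grip_width: 0.285
```

```bash
python3 -m jog '[{"grip":1,"slide":[0.04,0,0],"twist":[0,0,0]},{"grip":1,"slide":[0.08,0,0],"twist":[0,0,0]},{"grip":1,"slide":[0.08,0,0],"twist":[0,0,0]},{"grip":1,"slide":[0.08,0,0],"twist":[0,0,0]},{"grip":0.4,"slide":[0.08,0,0],"twist":[0,0,0]},{"grip":0.3,"slide":[0.08,0,0],"twist":[0,0,0]},{"grip":0.1,"slide":[0.08,0,0],"twist":[0,0,0]},{"grip":0,"slide":[0.08,0,0],"twist":[0,0,0]}]'
python3 -m jog '[{"grip":0,"slide":[-0.3,0,0],"twist":[0,0,0]},{"grip":0,"slide":[-1.0,0,0],"twist":[0,0,0]},{"grip":0,"slide":[-2.2,0,0],"twist":[0,0,0]},{"grip":0,"slide":[-3.6,0,0],"twist":[0,0,0]},{"grip":0,"slide":[-5,0,0],"twist":[0,0,0]},{"grip":0,"slide":[-6,0.4,0],"twist":[0,0,0]},{"grip":0,"slide":[-6,2,0],"twist":[0,0,0]},{"grip":0,"slide":[-6,3.6,0],"twist":[0,0,0]}]'
python3 - <<'E'
from h import *
g=np.load("g.npy")
plan([.513,-.134,.2],0)
a=get_image("side");cv2.imwrite("pics/s4.png",a)
E
```

```text
time_s: 6.92
eef_pos: [0.4075, -0.3658, 0.0418]
tool_rot: [173.7, 90.0, 158.4]
ft_force: [0.5, -0.2, -1.2]
grip_width: 0.459
time_s: 7.58
eef_pos: [0.4319, -0.2796, 0.1951]
tool_rot: [-21.4, 89.7, -37.0]
ft_force: [2.1, -0.3, -1.6]
grip_width: 0.502
t 7.58 pos [ 0.4319 -0.2796  0.1951] yaw -15.5 F [ 2.1 -0.3 -1.6] grip 0.502 q [-37.  -8.  87.  -0. 101. -21.]
slide [-0.201  6.479  1.571] twist [-2.58  0.04  0.02]
```

View pics/s4.png

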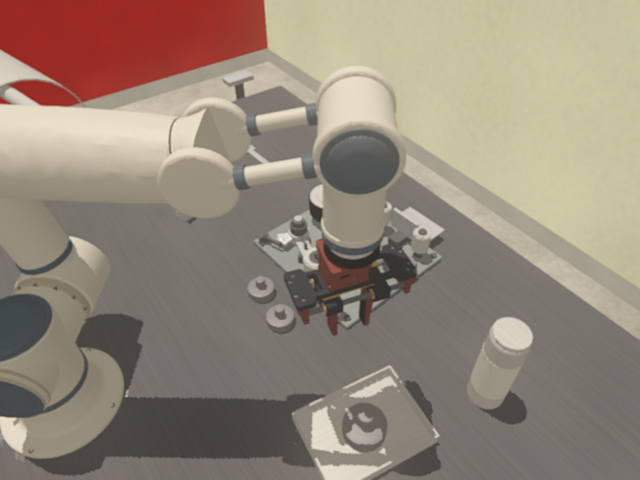

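The cap lies flat in the tray, knob up, at about (363,422). Next is the handle, with the jaws along world x, the push direction.

```bash
python3 -m jog '[{"grip":0,"slide":[-0.2,1.2,0.3],"twist":[-0.5,0,0]},{"grip":0,"slide":[-0.2,2.4,0.6],"twist":[-1,0,0]},{"grip":0,"slide":[-0.2,3.8,0.9],"twist":[-1.6,0,0]},{"grip":0,"slide":[-0.2,5.0,1.2],"twist":[-2.1,0,0]},{"grip":0,"slide":[-0.2,6.0,1.45],"twist":[-2.6,0,0]},{"grip":0,"slide":[-0.2,6.5,1.57],"twist":[-2.6,0,0]},{"grip":0,"slide":[-0.2,6.5,1.57],"twist":[-2.6,0,0]},{"grip":0,"slide":[-0.2,6.5,1.57],"twist":[-2.6,0,0]}]'
python3 - <<'E'
from h import *
plan([.513,-.134,.076],0)
for n in("side","top"): 
    a=get_image(n);a=a[150:350,230:450] if n=="side" else a[150:350,255:455];cv2.imwrite(f"pics/5{n}.png",cv2.resize(a,None,fx=3,fy=3))
E
```

```text
time_s: 8.3
eef_pos: [0.512, -0.133, 0.197]
tool_rot: [-125.9, 90.0, -125.6]
ft_force: [0.3, 0.3, -0.3]
grip_width: 0.501
t 8.3 pos [ 0.512 -0.133  0.197] yaw 0.3 F [ 0.3  0.3 -0.3] grip 0.501 q [-18.  -6.  84.  -0. 102. -18.]
slide [ 4.84  -0.039  0.043] twist [ 0.04 -0.    0.01]
```

View pics/5side.png

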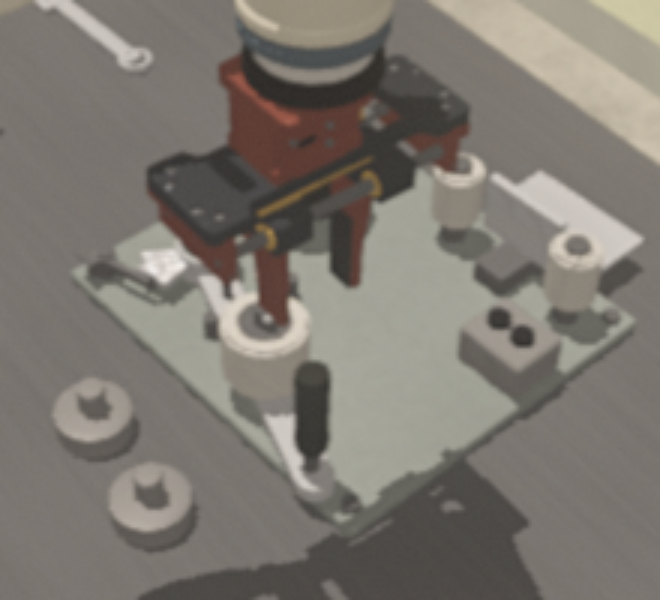

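View pics/5top.png

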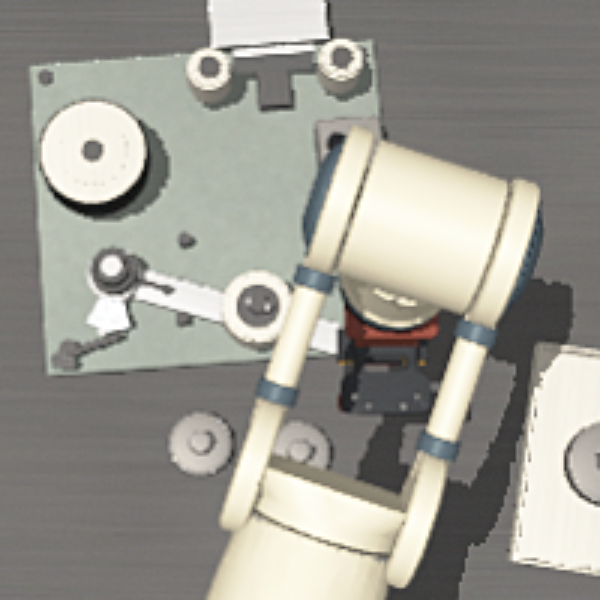

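The fingertips at (272,320) and (345,280) straddle the handle at (312,370). The cap is in the tray in the top view too. Going down.

```bash
python3 -m jog '[{"grip":0,"slide":[0.7,0,0],"twist":[0,0,0]},{"grip":0,"slide":[1.5,0,0],"twist":[0,0,0]},{"grip":0,"slide":[2.3,0,0],"twist":[0,0,0]},{"grip":0,"slide":[3.1,0,0],"twist":[0,0,0]},{"grip":0,"slide":[3.8,0,0],"twist":[0,0,0]},{"grip":0,"slide":[4.4,0,0],"twist":[0,0,0]},{"grip":0,"slide":[4.8,0,0],"twist":[0,0,0]},{"grip":0,"slide":[4.8,0,0],"twist":[0,0,0]}]'
python3 -m jog '[{"grip":0.2,"slide":[0,0,0],"twist":[0,0,0]},{"grip":0.4,"slide":[0,0,0],"twist":[0,0,0]},{"grip":0.6,"slide":[0,0,0],"twist":[0,0,0]},{"grip":1,"slide":[0,0,0],"twist":[0,0,0]},{"grip":1,"slide":[0,0,0],"twist":[0,0,0]},{"grip":1,"slide":[0,0,0],"twist":[0,0,0]},{"grip":1,"slide":[0,0,0],"twist":[0,0,0]},{"grip":1,"slide":[0,0,0],"twist":[0,0,0]}]' 30
python3 -c "
from h import *
g=np.load('g.npy')
plan([.513,-.134,.076],0)
s=read_state();P=s['eef_pos'][:2];piv=g2w(g,[.02,.12,0])[0,:2]
v=P-piv;print(np.linalg.norm(v))
for t in np.arange(.05,.51,.05):
  c,q=np.cos(t),np.sin(t);d=np.array([c*v[0]-q*v[1],q*v[0]+c*v[1]])-v;print(round(t,2),'y',(d[1]/.025).round(2),'z(x)',(d[0]/.025).round(2))
"
```

```text
time_s: 9.07
eef_pos: [0.5104, -0.1334, 0.0743]
tool_rot: [165.0, 89.8, 165.1]
ft_force: [-0.3, 0.0, -0.0]
grip_width: 0.499
time_s: 9.73
eef_pos: [0.5156, -0.1332, 0.0785]
tool_rot: [-11.7, 89.5, -11.4]
ft_force: [13.7, -1.9, -5.8]
grip_width: 0.27
t 9.73 pos [ 0.5156 -0.1332  0.0785] yaw 0.3 F [13.7 -1.9 -5.8] grip 0.27 q [-18.  -5.  95.   0.  89. -18.]
slide [ 0.097 -0.033 -0.106] twist [0.05 0.08 0.02]
0.22260700385978077
0.05 y -0.11 z(x) 0.43
0.1 y -0.19 z(x) 0.87
0.15 y -0.25 z(x) 1.31
0.2 y -0.29 z(x) 1.75
0.25 y -0.31 z(x) 2.2
0.3 y -0.3 z(x) 2.64
0.35 y -0.28 z(x) 3.09
0.4 y -0.23 z(x) 3.53
0.45 y -0.15 z(x) 3.97
0.5 y -0.06 z(x) 4.41
```

```bash
python3 -m jog '[{"grip":1,"slide":[0,-0.02,0.25],"twist":[0,0,0]},{"grip":1,"slide":[0,-0.08,0.5],"twist":[0,0,0]},{"grip":1,"slide":[0,-0.14,0.75],"twist":[0,0,0]},{"grip":1,"slide":[0,-0.19,1.0],"twist":[0,0,0]},{"grip":1,"slide":[0,-0.22,1.25],"twist":[0,0,0]},{"grip":1,"slide":[0,-0.25,1.5],"twist":[0,0,0]},{"grip":1,"slide":[0,-0.28,1.75],"twist":[0,0,0]},{"grip":1,"slide":[0,-0.30,2.0],"twist":[0,0,0]}]' 45
python3 - <<'E'
from h import *
plan([.619,-.136,.076],0)
for n in("side",): 
    a=get_image(n);a=a[150:350,230:450];cv2.imwrite(f"pics/6{n}.png",cv2.resize(a,None,fx=3,fy=3))
E
```

```text
time_s: 10.4
eef_pos: [0.5607, -0.1408, 0.0783]
tool_rot: [-160.6, 89.8, -160.4]
ft_force: [-12.1, -2.4, 6.7]
grip_width: 0.269
t 10.4 pos [ 0.5607 -0.1408  0.0783] yaw 0.2 F [-12.1  -2.4   6.7] grip 0.269 q [-17.   3.  87.  -0.  90. -18.]
slide [0.084 0.182 2.334] twist [ 0.04 -0.04  0.01]
```

View pics/6side.png

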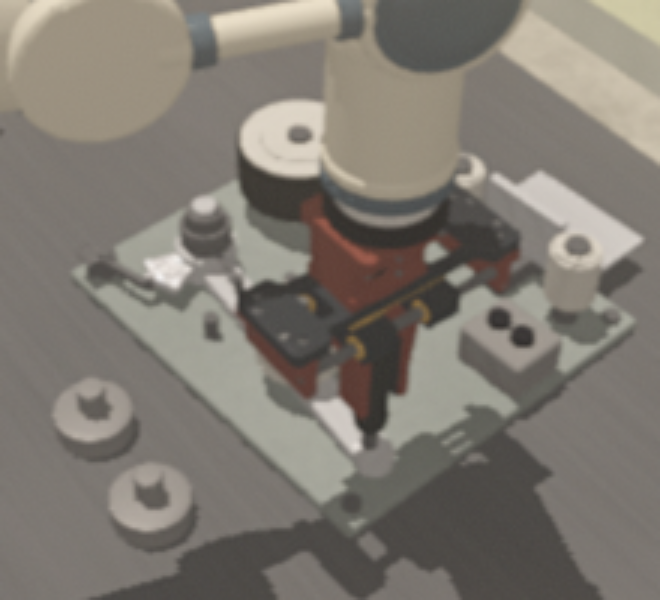

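The handle sits in the jaws at about (378,400) and the arm has swung with it, to roughly 0.2 rad. Continuing along the arc.

```bash
python3 -m jog '[{"grip":1,"slide":[0,-0.01,0.3],"twist":[0,0,0]},{"grip":1,"slide":[0,0,0.6],"twist":[0,0,0]},{"grip":1,"slide":[0,0.01,0.9],"twist":[0,0,0]},{"grip":1,"slide":[0,0.03,1.2],"twist":[0,0,0]},{"grip":1,"slide":[0,0.06,1.5],"twist":[0,0,0]},{"grip":1,"slide":[0,0.1,1.75],"twist":[0,0,0]},{"grip":1,"slide":[0,0.14,2.0],"twist":[0,0,0]},{"grip":1,"slide":[0,0.18,2.2],"twist":[0,0,0]}]'
python3 -m jog '[{"grip":1,"slide":[0,0,0.05],"twist":[0,0,0]},{"grip":1,"slide":[0,0,0.1],"twist":[0,0,0]},{"grip":1,"slide":[0,0,0.1],"twist":[0,0,0]},{"grip":1,"slide":[0,0,0.1],"twist":[0,0,0]},{"grip":1,"slide":[0,0,0.1],"twist":[0,0,0]},{"grip":1,"slide":[0,0,0.1],"twist":[0,0,0]},{"grip":1,"slide":[0,0,0.1],"twist":[0,0,0]},{"grip":1,"slide":[0,0,0.1],"twist":[0,0,0]}]'
python3 - <<'E'
from h import *
plan([.619,-.136,.076],0)
g=np.load("g.npy")
s=read_state();v=s["eef_pos"][:2]-g2w(g,[.02,.12,0])[0,:2]
print("theta model",np.arctan2(v[1],v[0])-g[2]+np.pi/2+.35,"radius",np.linalg.norm(v))
for n in("side","top"): 
    a=get_image(n);a=a[150:350,230:450] if n=="side" else a[150:350,255:455];cv2.imwrite(f"pics/7{n}.png",cv2.resize(a,None,fx=3,fy=3))
E
```

```text
time_s: 11.12
eef_pos: [0.6157, -0.1378, 0.0784]
tool_rot: [-132.4, 89.7, -132.2]
ft_force: [-11.9, -7.8, 4.6]
grip_width: 0.267
time_s: 11.78
eef_pos: [0.6178, -0.1374, 0.0784]
tool_rot: [-139.4, 89.7, -139.3]
ft_force: [-11.3, -5.7, 6.3]
grip_width: 0.267
t 11.78 pos [ 0.6178 -0.1374  0.0784] yaw 0.2 F [-11.3  -5.7   6.3] grip 0.267 q [-15.  11.  78.  -0.  90. -16.]
slide [0.095 0.056 0.05 ] twist [ 0.03 -0.04  0.03]
theta model 0.4673682086544294 radius 0.2235374118435731
```

View pics/7side.png

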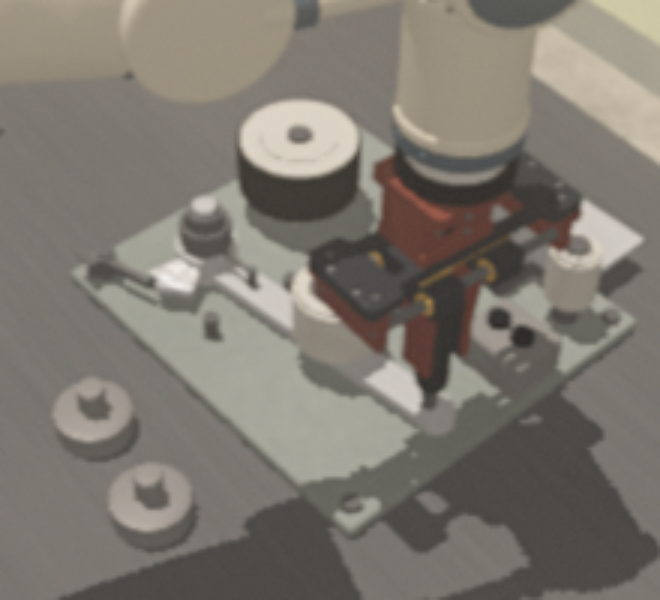

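View pics/7top.png

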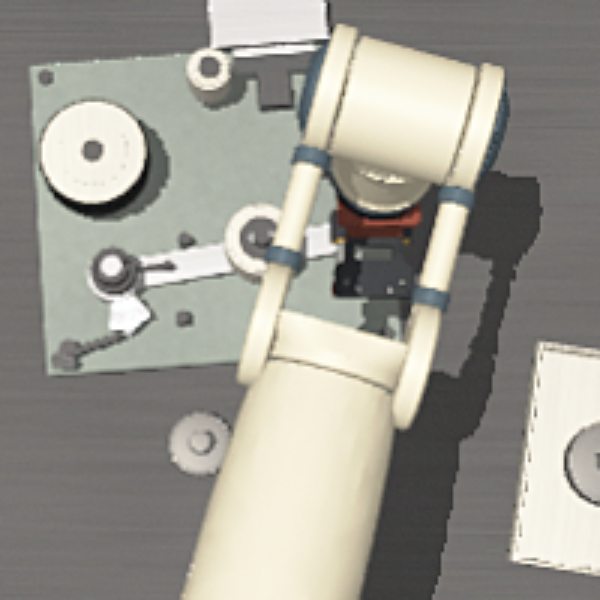

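The arm now lies close to the rear pin, with theta about 0.465 by both estimates, and the wrist reads about 12 N of spring load. I'll nudge it 2 mm further and settle.

```bash
python3 -m jog '[{"grip":1,"slide":[0,0.02,0.03],"twist":[0,0,0]},{"grip":1,"slide":[0,0.03,0.06],"twist":[0,0,0]},{"grip":1,"slide":[0,0.05,0.09],"twist":[0,0,0]},{"grip":1,"slide":[0,0.05,0.09],"twist":[0,0,0]},{"grip":1,"slide":[0,0.05,0.09],"twist":[0,0,0]},{"grip":1,"slide":[0,0.05,0.09],"twist":[0,0,0]},{"grip":1,"slide":[0,0.05,0.09],"twist":[0,0,0]},{"grip":1,"slide":[0,0.05,0.09],"twist":[0,0,0]}]'
python3 - <<'E'
from h import *
plan([.619,-.136,.076],0)
g=np.load("g.npy")
s=read_state();v=s["eef_pos"][:2]-g2w(g,[.02,.12,0])[0,:2]
print("theta model",np.arctan2(v[1],v[0])-g[2]+np.pi/2+.35,"qd",s["qd"].round(2))
a=get_image("side");cv2.imwrite("pics/8.png",a)
E
```

```text
time_s: 12.55
eef_pos: [0.62, -0.1369, 0.0784]
tool_rot: [-128.9, 89.7, -128.8]
ft_force: [-12.0, -8.2, 4.6]
grip_width: 0.265
t 12.55 pos [ 0.62   -0.1369  0.0784] yaw 0.1 F [-12.   -8.2   4.6] grip 0.265 q [-15.  12.  78.  -0.  90. -15.]
slide [ 0.095  0.038 -0.041] twist [ 0.02 -0.03  0.04]
theta model 0.47774555635067395 qd [-0.04  0.02 -0.06 -0.08 -0.01 -0.02]
```

View pics/8.png

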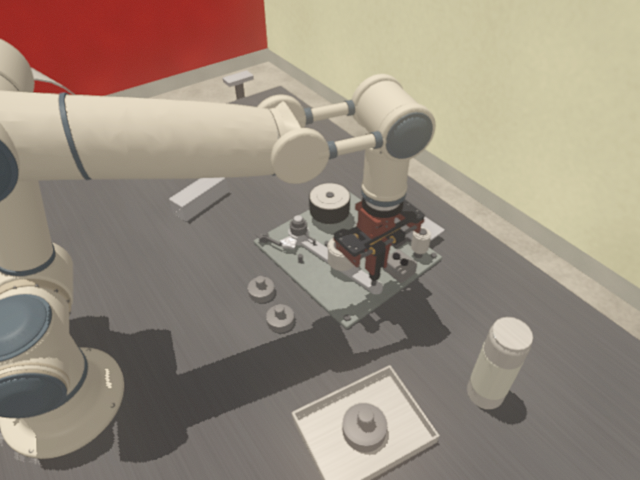

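The cap lies flat, knob up, in the tray at (365,425). The handle is held back at about (377,270), the can and offcut haven't moved, and everything is still. Handing in.

```bash
python3 -c "
from rig import *
print(finish_job())"
```

```text
the job is handed in; nothing more can be done
None
```

The cap is off the tension wheel and in the tray. The tension arm is held back near its rear stop by the gripper. I handed in at about 12.6 s of the 56 s allowed.

**What I did:**
- **Cap:** I pulled the large cap straight up off the wheel and set it down in the aluminium tray. The two smaller look-alikes on the bench were left alone.
- **Arm:** I then gripped the handle at 45 N and pushed it along its arc past the click.

**Last checks:**
- **Cap:** the final side picture shows it flat and knob up in the tray.
- **Arm angle:** about 0.478 rad from the fitted grinder pose, against the 0.43 needed and the stop at 0.50. Working from the handle's travel just before the last 2 mm nudge gave about 0.463, against 0.467 from the fitted pose at that moment. I could not read the joint directly.
- **Load on the hand:** the wrist reads about 12 N against the push, so the hand carries the spring. There is also about 8 N sideways and 5 N vertically, more than the spring alone explains, but well inside the limits.
- **Click:** I did not detect it as an event; I infer it from the angle.
- **Bystanders:** the spray can and tube offcut look unmoved in the last picture. The wrench was hidden behind the robot arm there, but the robot never went near it.

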